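Pack the tool tray and sweep its rim with the sprung gauge

ROBOT

A 6-joint arm with a two-finger parallel gripper is mounted at the origin on a cart in front of the work surface, level with it; the furniture and walls round the work are solid. World frame = base frame: x ahead of the robot, y to its left, z up, the work surface at z = 0. Lengths are in m, angles in rad, forces in N, time in s.
With the tool pointing down it reaches from about 0.35 to 0.975 m from the base axis. Payload 17.4 kg.
Tool frame: the origin (TCP) lies between the finger pads; the fingertips stand ahead of it and the grasp point (between the pads) lies 11 mm behind it (r.finger_overhang is the z of the fingertips in the tool frame, in m); z points along the fingers, y is the line along which they close (so a half turn about z gives the same grasp; the last joint's range is limited). The gripper opens to 85 mm and grips with 20 to 120 N. Pads are 22 mm wide; open, the fingers measure 114 mm over their backs; the gripper's body (76 mm by 85 mm) begins 54 mm behind the grasp point. The pads swing forward as they close: fully open they stand 13 mm farther back than shut.
Start: joints at [-1.31, 0.116, 1.442, -0, 1.584, -0.038], TCP at [0.199, -0.645, 0.239] pointing down, gripper open.
Joint ranges: [-2.83, 2.83], [-0.83, 2.19], [0.07, 2.5], [-1.14, 4.28], [0.01, 3], [-2.97, 2.97]. Speed limits (rad/s): [1.89, 1.89, 2.22, 3.14, 3.14, 3.14].

INTERFACE

Orientations are given as a unit quaternion [w, x, y, z].
In Python, from rig import r gives the robot as it stands. The module is installed in compiled form; this text tells all that it offers.
- The arm moves only by the tool step_arm, never from a script. Its argument "motion" is a list of rows, each a list of 3 entries, a list of its own where there are three numbers: the closure, from -1 (fully open) to 1 (shut), then the shift along the tool's x, y, z in units of 1 m (1.0 is 1 m), then the turn, a rotation vector about the tool's x, y, z in units of 30 degrees (1.0 is 30 degrees). A call has 1 to 20 rows; each row is the pose to reach, as a shift and turn from the pose commanded when the call began, along the tool's axes at that moment; what a row does not reach only later rows make up. A row lasts 1/8 s, in which the tool goes at most 62.5 mm and 10.7 degrees, less where a joint would pass 70% of its speed; a pose out of reach is approached as far as the arm can. A call with a number of a shift or a turn outside -1 to 1 is refused whole. A call with a gripper value outside its range is refused whole. The fingers move at their own pace and stop on an object; "newtons" is the grip in N (left out, the last holds). Time passes only in rows, so rows that repeat a pose let the fingers close. It gives the time, the measured TCP pose, the force, the opening and the grip force at its end, in the units of the state.
- r.sense(): the state, without advancing time (a new reading comes with each control period).
- r.capture(name): name is "scene" or "top" or "wrist"; returns the picture (400x640x3 uint8, red, green, blue); there is no depth.
- r.camera_info(name): a dict with "fx", "fy", "cx", "cy" (pixels), "rvec" (rotation vector, rad) and "tvec" (3), from world to camera coordinates, as OpenCV has them. Camera axes: x right, y down, z forward; pixel columns grow to the right and rows downward; lengths in m; the calibration is good to about 2 mm. A picture is of the moment at which its call begins: read the wrist's pose just before it. camera_info takes no time and is no camera call; for the wrist camera it gives the pose at the moment of the call.
- r.job_done(): hands the job in; it is judged then, once.
The state is a dict: "t": time; "qpos": joint angles; "qvel": joint speeds; "effort": joint torques, N m; "eef_pos": TCP position; "tool_rot": TCP orientation; "contact_force": force on the tool from outside, world axes, zero at the start; "ft_torque": the same for the moment, N m; "width": finger opening in m; "grip_force": force on a finger pad.
Only numpy, scipy, OpenCV 4.12 (cv2) and the standard library are available. Lean on these libraries where they do the work, as an engineer would, in place of code of your own. Each camera call takes 0.05 s, during which the arm holds its last target. There are 200 camera calls.

TASK

Pack the tape measure and the padlock into the grey tool tray, one to each bay and flat, the way up they lie now, choosing the bays so that neither stands above the rim. Then take the sprung gauge by its wooden grip bar, lay it squarely across both long rims and draw it slowly along the whole tray in one pass, from the end with the bow pull to the plain end, its spring about half compressed all the way and never driven home or lifted clear. Finally stand the gauge on the bench, upright on its shoe and clear of the tray, and leave the screw jar, the pliers and the screwdriver where they are.

Things in the scene. Friction and masses are not known exactly. Their poses are not given: they have to be found in the camera images.
- tray: Grey steel tool tray, fixed to the bench, open on top: 134 (x) x 203 (y) x 44 mm high outside, walls 6 mm, floor 4 mm thick. Origin: centre of its underside, on the bench. A low divider (3 mm thick, 36 mm high) across its middle makes two bays, each 122 (x) x 94 (y) mm, centred 49 mm from the middle at +y and -y. A steel bow pull sticks out 22 mm from the end wall at -y, 24 mm above the bench. The rim, all round, is 44 mm above the bench and level.
- packing_board: Plywood packing board, 119 x 92 x 18 mm, fixed on the floor of one of the two bays (either one), so that this bay is only 22 mm deep. Origin: centre of its underside, on the tray floor; axes parallel to the tray's.
- bay_mat: Black rubber mat, 119 x 92 x 2 mm, fixed on the floor of the other bay, which is 38 mm deep above it. Origin: centre of its underside, on the tray floor; axes parallel to the tray's.
- gauge: Sprung gauge, loose, 0.2 kg shoe and 0.08 kg grip: a flat steel shoe 170 (x) x 36 (y) x 14 mm high, on which a wooden grip bar stands on two sprung pins. Origin: centre of the shoe's underside; z up. Total height 70 mm with the spring relaxed. Pinch the grip bar across its 24 mm width (y), from above.
- gauge_grip (a joint): How far the grip bar is pressed down towards the shoe: 0 relaxed (also while it hangs from the hand) to 0.016 m at the stop. The spring takes 3 N to start and 0.5 N more for each mm (7 N at half travel).
- grip_mid (a point): Middle of the gauge's wooden grip bar, which is 100 (gauge x) x 24 (gauge y) x 24 mm high; 58 mm above the shoe's underside when the spring is relaxed.
- tape_measure: Yellow and black tape measure, loose, lying flat, 64 (x) x 76 (y) x 31 mm high. Origin: centre of its underside; z up. Pinch it across x (64 mm).
- padlock: Brass padlock, loose, lying flat, 68 (x) x 42 (y) x 18 mm high, the case at one x end and the steel shackle at the other. Origin: centre of its underside; z up. Pinch it across y.
- screw_jar: Bystander: clear jar with a red lid, upright, 61 mm across, 78 mm high. Origin: centre of its underside.
- pliers: Bystander: combination pliers lying flat, 60 (x) x 167 (y) x 15 mm. Origin: centre of the underside.
- screwdriver: Bystander: red-handled screwdriver lying near the front edge of the bench, 27 (x) x 184 (y) x 28 mm. Origin: centre of the underside.
Mind the look-alikes: they are no part of the job. There is more than one size of the gauge; the job needs the larger.

How it is judged:
By the outcome, as a careful person would: the job done as asked, in the order asked, and still so for the second after the job is handed in, with the robot touching nothing.
It also fails if it takes over 72 s, if anything falls off the work surface, if the arm or the gripper's body presses on something with over 40 N, if the wrist force passes 120 N, or if a joint passes its speed limit or range.

## Working session

There is one attempt and no reset: what is moved stays moved. The work goes in short steps, Python scripts to look and compute and a tool call to move; the robot and the scene stay as the last step left them, time stands still between calls to the robot, and variables do not carry over. Pictures are saved under pics/ and viewed, at most 10 in all, crops included, and the job is handed in when it is done.

Besides the shell and the picture viewer there is one more tool, called by a JSON object that holds its "method" and its "body". step_arm: Moves the arm, as the interface text tells. Its arguments: {"type":"object","properties":{"motion":{"type":"array"},"newtons":{"type":"number"}},"required":["motion"]}

```bash
mkdir -p pics; ls; cat > h.py <<'E'
import numpy as np, cv2
from rig import r
def cam(n):
    c=r.camera_info(n); R=cv2.Rodrigues(np.array(c["rvec"],float))[0]
    return c,R,np.array(c["tvec"],float)
def ray(n,u,v,z,ci=None):
    c,R,t=ci or cam(n)
    d=R.T@np.array([(u-c["cx"])/c["fx"],(v-c["cy"])/c["fy"],1.]); o=-R.T@t
    return o+d*(z-o[2])/d[2]
def proj(n,p,ci=None):
    c,R,t=ci or cam(n); q=R@np.array(p,float)+t
    return c["fx"]*q[0]/q[2]+c["cx"],c["fy"]*q[1]/q[2]+c["cy"]
def shot(n,f,crop=None,k=1):
    ci=cam(n); im=np.array(r.capture(n)); cv2.imwrite("pics/raw_"+f,im[:,:,::-1])
    o=im if crop is None else im[crop[1]:crop[3],crop[0]:crop[2]]
    cv2.imwrite("pics/"+f,cv2.resize(o,None,fx=k,fy=k,interpolation=2)[:,:,::-1]); return im,ci
E
python3 - <<'E'
from h import *
for n in("top","scene"):
    shot(n,n+"0.png",None,1.25); c,R,t=cam(n); print(n,c["fx"],-R.T@t)
s=r.sense(); print(s,r.finger_overhang)
E
```

```text
pics
top 417.3676505911225 [ 0.41104081 -0.08017865  1.30854321]
scene 448.6224901362743 [-0.24892713 -1.19681832  0.89952524]
{'t': 0.1, 'qpos': array([-1.30981766e+00,  1.16415995e-01,  1.44219831e+00, -1.51536861e-05,
        1.58400665e+00, -3.77717971e-02]), 'qvel': array([ 0.00090544, -0.00071066, -0.00320005, -0.00105133,  0.00032208,
        0.0006744 ]), 'effort': array([ 2.70215423e-03, -7.33669853e+01, -6.33787894e+01, -2.90100786e-05,
        5.17122782e-03,  4.19147102e-05]), 'eef_pos': array([ 0.19863275, -0.64493801,  0.23865094]), 'tool_rot': array([-5.10110403e-04,  9.88864133e-01,  1.48820234e-01, -6.47912774e-05]), 'contact_force': array([-0.21034318, -0.35320627,  0.26400243]), 'ft_torque': array([ 0.01754823, -0.00193122, -0.08390273]), 'grip_force': 0.0, 'width': 0.08530940428695848} 0.008
```

View pics/top0.png

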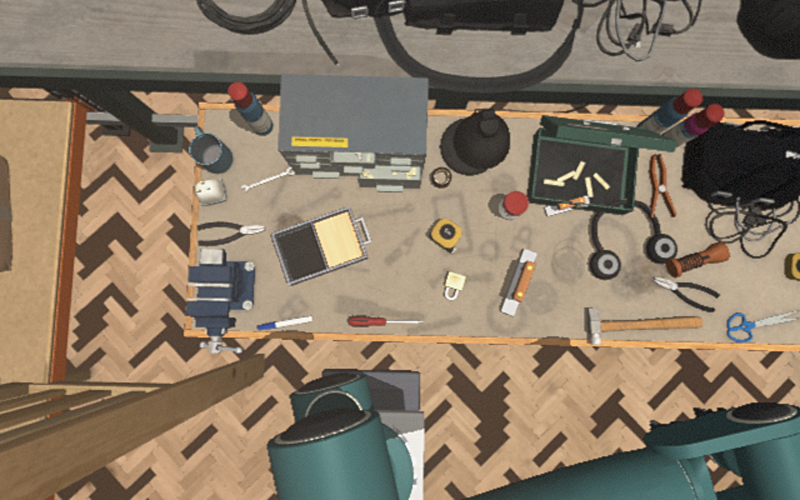

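View pics/scene0.png

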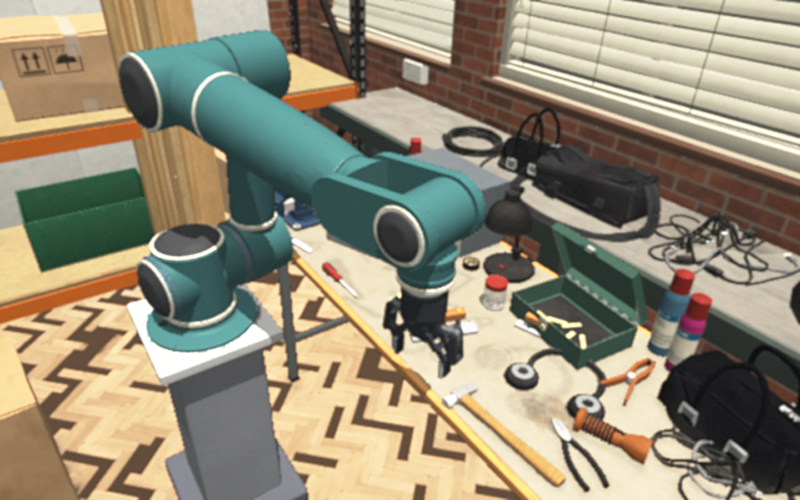

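The top picture (800 px view) shows the tray at (320,246), with the bow pull at its right end (365,230). The plywood bay is next to the pull and the black mat bay is at the plain end. So the tape (31 mm) goes on the mat and the padlock (18 mm) on the board.
- **Tape measures:** (446,235), and one far right at (795,265).
- **Padlocks:** brass at (454,285), and a grey thing at (210,190).
- **Gauges:** the large one at (519,282), and a small one at (567,205).

An enlarged crop should confirm these.

```bash
python3 - <<'E'
from h import *
im=cv2.imread("pics/raw_top0.png"); cv2.imwrite("pics/crop0.png",cv2.resize(im[140:280,200:520],None,fx=2.5,fy=2.5,interpolation=2))
hsv=cv2.cvtColor(im,cv2.COLOR_BGR2HSV); ci=cam("top")
def blob(lo,hi,box,z,name):
    m=np.zeros(im.shape[:2],np.uint8); x0,y0,x1,y1=box
    m[y0:y1,x0:x1]=cv2.inRange(hsv,lo,hi)[y0:y1,x0:x1]
    n,l,s,c=cv2.connectedComponentsWithStats(m)
    for i in range(1,n):
        if s[i,4]<25: continue
        pts=np.argwhere(l==i)[:,::-1]
        w=np.array([ray("top",u,v,z,ci)[:2] for u,v in pts],np.float32)
        (cx,cy),(a,b),th=cv2.minAreaRect(w); print(name,s[i],np.round([cx,cy,a,b],4),round(th,1))
blob((18,110,90),(35,255,255),(330,160,390,210),.031,"tape")
blob((15,40,90),(35,255,255),(345,210,380,245),.018,"lock")
blob((10,120,90),(25,255,255),(395,195,440,255),.07,"grip")
blob((0,0,165),(180,40,255),(395,195,440,255),.014,"shoe")
blob((12,50,150),(30,255,255),(240,155,300,230),.022,"board")
blob((0,0,0),(180,255,60),(210,170,270,230),.006,"mat")
E
```

```text
tape [345 175  24  24 302] [ 0.5906 -0.2023  0.0679  0.0639] 55.7
lock [ 345  210   35   35 1120] [ 0.466  -0.2227  0.1052  0.1063] 1.4
grip [411 209  17  32 235] [ 0.4755 -0.3863  0.0229  0.0953] 69.8
shoe [416 199  14  11 110] [ 0.5386 -0.4113  0.0354  0.0361] 71.8
shoe [401 239  15  14 137] [ 0.414  -0.366   0.0354  0.0381] 69.8
board [ 240  155   60   75 2030] [0.5676 0.0674 0.2317 0.1842] 1.7
board [ 251  169   40   45 1116] [0.5694 0.0634 0.1196 0.091 ] 20.5
board [285 178   7  15  36] [0.5906 0.0092 0.0477 0.0069] 21.6
```

View pics/crop0.png

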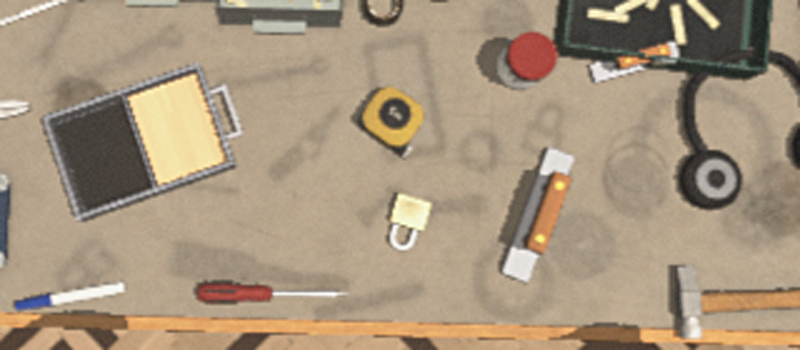

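The crop confirms all three. The big gauge at (538,213) has a shoe that measures 170 mm; the small one is at (635,62). The tape is at (393,118), and the brass padlock at (408,220) has its shackle towards -x. The tray yaw is about +20.5°. Next I move over the parts for a closer look.

```bash
cat >> h.py <<'E'
from scipy.spatial.transform import Rotation as Ro
def tool():
    s=r.sense(); q=s["tool_rot"]; return s,Ro.from_quat([q[1],q[2],q[3],q[0]])
def yaw():
    a=tool()[1].as_matrix()[:,1]; return np.degrees(np.arctan2(a[1],a[0]))
def go(p,yd):
    "p TCP world, yd: world yaw (deg) of the closing line (tool y); half turn chosen nearest"
    s,R0=tool(); d=(yd-yaw()+90)%180-90; y=np.radians(yaw()+d)
    Y=np.array([np.cos(y),np.sin(y),0]); Z=np.array([0,0,-1.]); X=np.cross(Y,Z)
    rv=(R0.inv()*Ro.from_matrix(np.c_[X,Y,Z])).as_rotvec(degrees=True)/30
    print("t%.1f"%s["t"],"from",np.round(s["eef_pos"],4),"shift",np.round(R0.inv().apply(np.array(p)-s["eef_pos"]),4),"turn",np.round(rv,3))
E
python3 - <<'E'
from h import *
c,R,t=cam("wrist"); s,R0=tool(); o=-R.T@t
print(o-s["eef_pos"],R0.inv().apply(o-s["eef_pos"]),R0.inv().apply(R.T@[0,0,1]),c["fx"]); print(yaw())
go([.50,-.21,.33],-73)
E
```

```text
[0.07366449 0.02074046 0.13410808] [ 0.07650916  0.00172173 -0.13410811] [-3.00838431e-01 -5.31005735e-04  9.53674974e-01] 290.4628719740285
-72.88286981238612
t0.1 from [ 0.1986 -0.6449  0.2387] shift [ 0.416  -0.3271 -0.091 ] turn [-0.002 -0.     0.004]
```

{"method": "step_arm", "body": {"motion": [[-1, [0.05, -0.02, -0.03], [0, 0, 0]], [-1, [0.1, -0.06, -0.06], [0, 0, 0]], [-1, [0.15, -0.1, -0.09], [0, 0, 0]], [-1, [0.2, -0.14, -0.09], [0, 0, 0]], [-1, [0.25, -0.18, -0.09], [0, 0, 0]], [-1, [0.3, -0.22, -0.09], [0, 0, 0]], [-1, [0.35, -0.26, -0.09], [0, 0, 0]], [-1, [0.39, -0.3, -0.09], [0, 0, 0]], [-1, [0.415, -0.327, -0.09], [0, 0, 0]], [-1, [0.415, -0.327, -0.09], [0, 0, 0]], [-1, [0.415, -0.327, -0.09], [0, 0, 0]]]}}

```text
t: 1.48
eef_pos: [0.4989, -0.2106, 0.3291]
tool_rot: [-0.0, 0.989, 0.149, -0.0]
contact_force: [-0.7, -0.5, 0.4]
width: 0.0852
grip_force: 0.0
```

```bash
python3 - <<'E'
from h import *
im,ci=shot("wrist","w1.png",None,1.25)
print(r.sense()["t"],r.sense()["eef_pos"],r.sense()["qpos"])
for p in([.59,-.202,.031],[.48,-.21,.018],[.4755,-.386,.07]): print(proj("wrist",p,ci))
E
```

```text
1.525 [ 0.49874005 -0.21104815  0.32909139] [-4.47310791e-01 -1.84187441e-01  1.59050238e+00 -2.07348978e-04
  1.73565204e+00  8.25171408e-01]
(np.float64(329.3793969718864), np.float64(100.11862330432571))
(np.float64(312.2587427504863), np.float64(173.34708708922295))
(np.float64(427.18113766783256), np.float64(219.06482129223485))
```

View pics/w1.png

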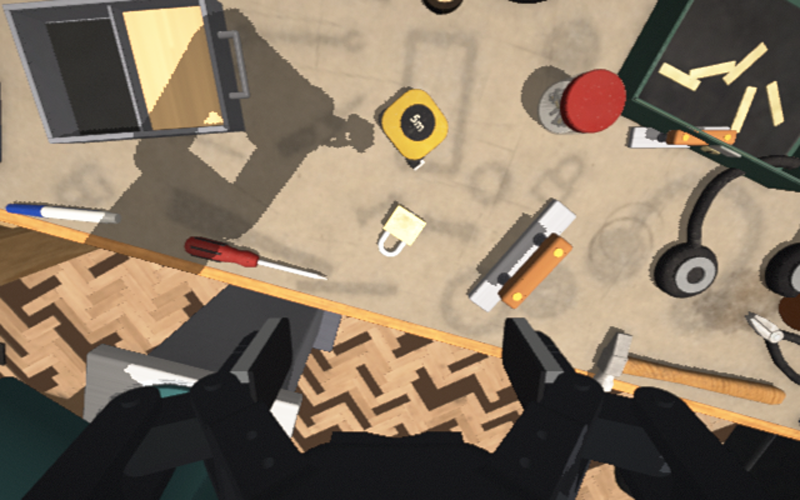

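The wrist view (800 px) shows the tape at (413,122), the padlock at (402,228) with its shackle at the lower left, and the gauge grip at (536,271). I'll measure them by masks.

```bash
cat >> h.py <<'E'
def rect(im,ci,n,lo,hi,box,z,name):
    "im rgb; largest blob in box -> minAreaRect on plane z: centre, long side, short side, yaw of long side"
    x0,y0,x1,y1=box; m=np.zeros(im.shape[:2],np.uint8)
    m[y0:y1,x0:x1]=cv2.inRange(cv2.cvtColor(im,cv2.COLOR_RGB2HSV),lo,hi)[y0:y1,x0:x1]
    k,l,s,_=cv2.connectedComponentsWithStats(m); i=1+np.argmax(s[1:,4])
    w=np.array([ray(n,u,v,z,ci)[:2] for v,u in np.argwhere(l==i)],np.float32)
    b=cv2.boxPoints(cv2.minAreaRect(w*1000))/1000; e=[b[1]-b[0],b[2]-b[1]]; e.sort(key=np.linalg.norm)
    print(name,s[i],"c",np.round(b.mean(0),4),"L",np.round(np.linalg.norm(e[1]),4),"S",np.round(np.linalg.norm(e[0]),4),"yaw",round((np.degrees(np.arctan2(e[1][1],e[1][0]))+90)%180-90,1))
E
python3 - <<'E'
from h import *
im=cv2.imread("pics/raw_w1.png")[:,:,::-1].copy(); ci=cam("wrist")
hsv=cv2.cvtColor(im,cv2.COLOR_RGB2HSV)
for u,v in((315,90),(325,178),(330,172),(313,197),(450,170),(435,210),(395,245),(290,200),(180,60)): print((u,v),hsv[v,u])
rect(im,ci,"wrist",(18,120,120),(35,255,255),(290,60,375,140),.031,"tape")
rect(im,ci,"wrist",(15,45,180),(40,255,255),(300,155,345,210),.018,"case")
rect(im,ci,"wrist",(5,130,120),(25,255,255),(370,180,465,255),.07,"grip")
rect(im,ci,"wrist",(12,50,150),(30,255,255),(85,0,180,110),.022,"board")
E
```

```text
(315, 90) [ 22 170 233]
(325, 178) [ 28  54 254]
(330, 172) [ 30  31 255]
(313, 197) [ 17  63 210]
(450, 170) [ 12   5 240]
(435, 210) [ 14 159 226]
(395, 245) [ 15  46 207]
(290, 200) [ 17  63 214]
(180, 60) [165   9  59]
tape [ 305   71   54   57 1472] c [ 0.5911 -0.2052] L 0.0672 S 0.0631 yaw 56.3
case [ 300  155   45   55 1390] c [ 0.4699 -0.2297] L 0.0873 S 0.0713 yaw 17.1
grip [402 190  55  57 912] c [ 0.4762 -0.3884] L 0.0973 S 0.0223 yaw -20.0
board [  98    5   81   99 5647] c [0.5681 0.0641] L 0.1178 S 0.0837 yaw 21.0
```

```bash
python3 - <<'E'
from h import *
im=cv2.imread("pics/raw_w1.png")[:,:,::-1].copy(); ci=cam("wrist")
p=ray("wrist",333,130,.01,ci)[:2]-[.5911,-.2052]; a=np.radians(56.3)
print("hook along56",p@[np.cos(a),np.sin(a)],"along-34",p@[np.sin(a),-np.cos(a)])
rect(im,ci,"wrist",(18,15,240),(40,255,255),(300,155,345,210),.018,"case")
rect(im,ci,"wrist",(0,0,225),(180,30,255),(296,155,345,210),.014,"shackle")
cv2.imwrite("pics/c1.png",cv2.resize(im[60:220,270:390,::-1],None,fx=4.5,fy=3.7*4.5/3.7,interpolation=2)[:600])
E
```

```text
hook along56 -0.03557412734892593 along-34 -0.023854256969523827
case [307 165  34  31 584] c [ 0.4734 -0.2302] L 0.0417 S 0.0369 yaw 73.3
shackle [303 166  37  39 318] c [ 0.4589 -0.2265] L 0.0635 S 0.0392 yaw -16.0
```

View pics/c1.png

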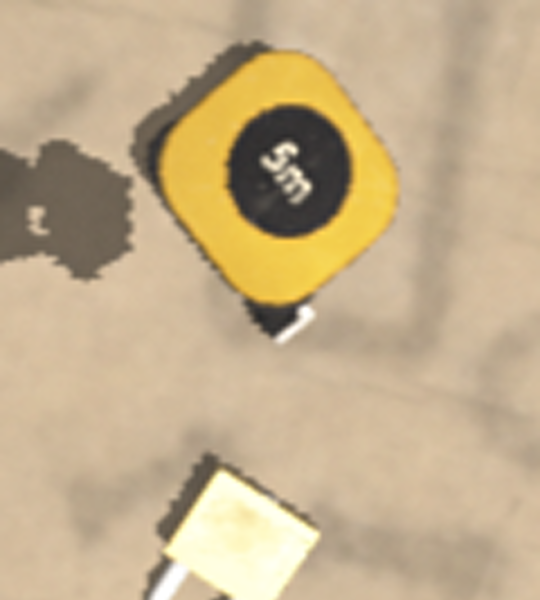

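The tape's blade and hook come out along its long axis, yaw 56°, at the end near the robot, so I pinch across yaw -34°. The padlock's case is 42 x 37 mm at (0.473,-0.230), x axis yaw -16.5°, shackle towards -x.

```bash
python3 - <<'E'
from h import *
go([.591,-.2052,.10],-33.7); go([.591,-.2052,.014],-33.7)
E
```

```text
t1.5 from [ 0.4987 -0.211   0.3291] shift [0.09   0.0215 0.2291] turn [-0.000e+00  1.000e-03 -1.307e+00]
t1.5 from [ 0.4987 -0.211   0.3291] shift [0.09   0.0216 0.3151] turn [-0.000e+00  1.000e-03 -1.307e+00]
```

{"method": "step_arm", "body": {"motion": [[-1, [0.03, 0.01, 0.04], [0, 0, -0.33]], [-1, [0.06, 0.0215, 0.09], [0, 0, -0.66]], [-1, [0.09, 0.0215, 0.14], [0, 0, -1.0]], [-1, [0.09, 0.0215, 0.19], [0, 0, -1.307]], [-1, [0.09, 0.0215, 0.24], [0, 0, -1.307]], [-1, [0.09, 0.0215, 0.27], [0, 0, -1.307]], [-1, [0.09, 0.0215, 0.295], [0, 0, -1.307]], [-1, [0.09, 0.0215, 0.308], [0, 0, -1.307]], [-1, [0.09, 0.0215, 0.315], [0, 0, -1.307]], [-1, [0.09, 0.0215, 0.315], [0, 0, -1.307]]], "newtons": 35}}

```text
out of range
```

```bash
python3 - <<'E'
from h import *
im,ci=shot("wrist","w2.png",None,1.25)
print(r.sense()["t"],r.finger_overhang); go([.591,-.2052,.014],-33.7)
E
```

```text
1.575 0.008
t1.6 from [ 0.4986 -0.2113  0.3292] shift [0.0902 0.0213 0.3151] turn [-0.     0.    -1.308]
```

View pics/w2.png

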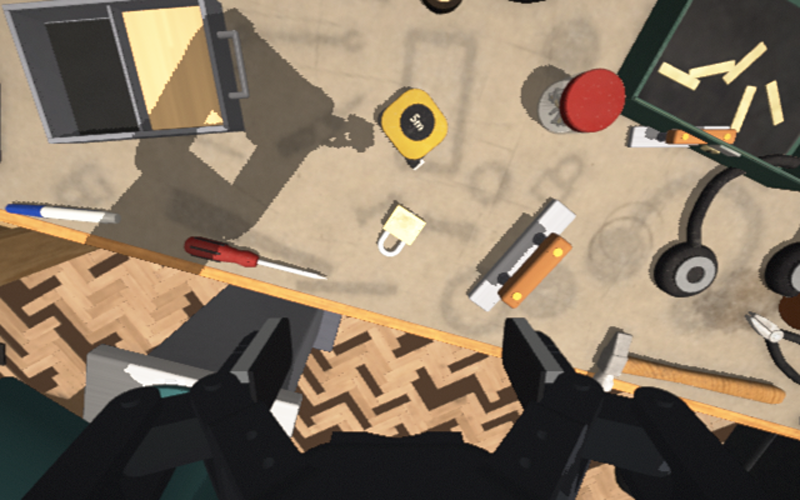

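The call was refused because a turn number went past 1, so this is the same view as before. I'll split the turn into two calls.

{"method": "step_arm", "body": {"motion": [[-1, [0.03, 0.01, 0.04], [0, 0, -0.33]], [-1, [0.06, 0.0215, 0.09], [0, 0, -0.66]], [-1, [0.09, 0.0215, 0.14], [0, 0, -1.0]], [-1, [0.09, 0.0215, 0.17], [0, 0, -1.0]]], "newtons": 35}}

```text
t: 2.08
eef_pos: [0.5914, -0.205, 0.1557]
tool_rot: [-0.001, 0.916, 0.401, -0.001]
contact_force: [0.9, 0.6, 0.9]
width: 0.085
grip_force: 0.0
```

```bash
python3 - <<'E'
from h import *
go([.591,-.2052,.014],-33.7)
E
```

```text
t2.1 from [ 0.5914 -0.205   0.1557] shift [-0.0002  0.0003  0.1417] turn [-0.006  0.002 -0.302]
```

{"method": "step_arm", "body": {"motion": [[-1, [0, 0, 0.04], [0, 0, -0.307]], [-1, [0, 0, 0.08], [0, 0, -0.307]], [-1, [0, 0, 0.11], [0, 0, -0.307]], [-1, [0, 0, 0.13], [0, 0, -0.307]], [-1, [0, 0, 0.14], [0, 0, -0.307]], [-1, [0, 0, 0.145], [0, 0, -0.307]], [-1, [0, 0, 0.145], [0, 0, -0.307]], [0, [0, 0, 0.145], [0, 0, -0.307]], [0.3, [0, 0, 0.145], [0, 0, -0.307]], [0.3, [0, 0, 0.145], [0, 0, -0.307]], [0.3, [0, 0, 0.145], [0, 0, -0.307]], [0.3, [0, 0, 0.145], [0, 0, -0.307]]], "newtons": 35}}

```text
t: 3.58
eef_pos: [0.5918, -0.2046, 0.0154]
tool_rot: [0.001, 0.882, 0.472, 0.0]
contact_force: [-1.9, 1.1, 6.0]
width: 0.0622
grip_force: 38.9
```

```bash
python3 - <<'E'
from h import *
s=r.sense(); print(s["grip_force"],s["width"],s["contact_force"]); go([.535,.155,.14],20.5)
E
```

```text
38.883676102850586 0.0621655209941891 [-1.94902644  1.07646462  6.01078398]
t3.6 from [ 0.5918 -0.2046  0.0154] shift [ 0.2678 -0.2465 -0.1249] turn [ 3.000e-03  1.000e-03 -1.805e+00]
```

{"method": "step_arm", "body": {"motion": [[0.3, [0, 0, -0.03], [0, 0, 0]], [0.3, [0, 0, -0.07], [0, 0, 0]], [0.3, [0.02, -0.02, -0.1], [0, 0, -0.1]], [0.3, [0.05, -0.05, -0.115], [0, 0, -0.25]], [0.3, [0.09, -0.08, -0.115], [0, 0, -0.4]], [0.3, [0.125, -0.115, -0.115], [0, 0, -0.55]], [0.3, [0.16, -0.15, -0.115], [0, 0, -0.7]], [0.3, [0.2, -0.185, -0.115], [0, 0, -0.9]], [0.3, [0.235, -0.215, -0.115], [0, 0, -0.95]], [0.3, [0.255, -0.24, -0.115], [0, 0, -1.0]], [0.3, [0.265, -0.25, -0.115], [0, 0, -1.0]], [0.3, [0.265, -0.25, -0.115], [0, 0, -1.0]]]}}

```text
t: 5.08
eef_pos: [0.5302, 0.155, 0.1294]
tool_rot: [0.0, 0.729, 0.684, 0.0]
contact_force: [0.2, -0.6, -2.6]
width: 0.0621
grip_force: 40.1
```

```bash
python3 - <<'E'
from h import *
s=r.sense(); print(s["grip_force"],s["width"]); go([.5333,.1592,.10],20.5)
E
```

```text
40.12952333665453 0.06213917878368915
t5.1 from [0.5302 0.155  0.1294] shift [0.0044 0.0028 0.0294] turn [ 0.     0.    -0.805]
```

{"method": "step_arm", "body": {"motion": [[0.3, [0.002, 0.0015, 0], [0, 0, -0.3]], [0.3, [0.0044, 0.0028, 0], [0, 0, -0.6]], [0.3, [0.0044, 0.0028, 0], [0, 0, -0.805]], [0.3, [0.0044, 0.0028, 0], [0, 0, -0.805]], [0.3, [0.0044, 0.0028, 0], [0, 0, -0.805]]]}}

```text
t: 5.7
eef_pos: [0.5335, 0.1582, 0.1293]
tool_rot: [0.0, 0.572, 0.821, -0.0]
contact_force: [0.1, 0.5, -2.5]
width: 0.0619
grip_force: 40.1
```

```bash
python3 - <<'E'
from h import *
im,ci=shot("wrist","w3.png"); o=im.copy()
a=np.radians(20.5); X=np.array([np.cos(a),np.sin(a)]); Y=np.array([-X[1],X[0]]); T=np.array([.5518,.1096])
for hx,hy in((.067,.1015),(.061,.0955)):
    P=[proj("wrist",[*(T+sx*hx*X+sy*hy*Y),.044],ci) for sx,sy in((-1,-1),(1,-1),(1,1),(-1,1))]
    cv2.polylines(o,[np.int32(np.round(P))],True,(255,0,0),1)
cv2.imwrite("pics/w3o.png",cv2.resize(o,None,fx=1.25,fy=1.25)[:,:,::-1]); go([.5333,.1592,.0225],20.5)
E
```

```text
t5.8 from [0.5335 0.1584 0.1293] shift [9.000e-04 1.000e-04 1.068e-01] turn [-0.     0.    -0.006]
```

View pics/w3o.png

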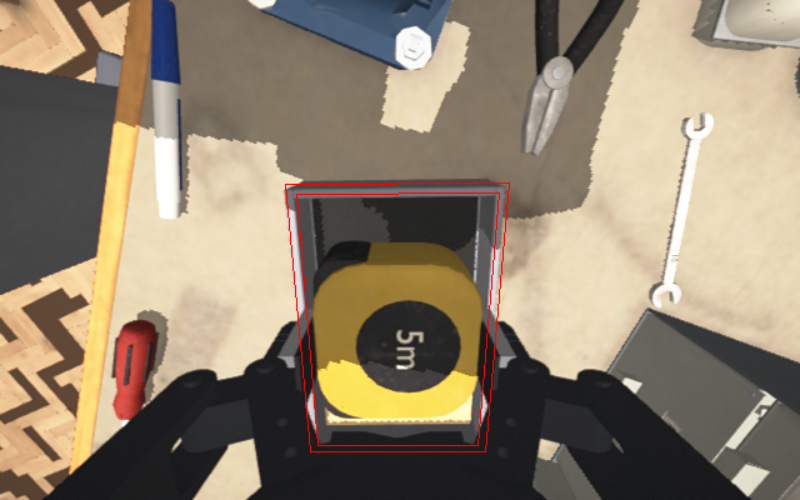

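The red overlay sits on the rim, so the tray estimate is good to a couple of mm. The tape is squared in the jaws above the black bay, so I'll lower it.

{"method": "step_arm", "body": {"motion": [[0.3, [0.001, 0, 0.04], [0, 0, 0]], [0.3, [0.001, 0, 0.075], [0, 0, 0]], [0.3, [0.001, 0, 0.095], [0, 0, 0]], [0.3, [0.001, 0, 0.102], [0, 0, 0]], [0.3, [0.001, 0, 0.1065], [0, 0, 0]], [0.3, [0.001, 0, 0.1065], [0, 0, 0]], [-0.7, [0.001, 0, 0.1065], [0, 0, 0]], [-0.7, [0.001, 0, 0.1065], [0, 0, 0]], [-0.7, [0.001, 0, 0.1065], [0, 0, 0]]]}}

```text
t: 6.88
eef_pos: [0.5331, 0.1599, 0.0232]
tool_rot: [0.0, 0.57, 0.822, 0.0]
contact_force: [0.4, -0.9, 0.1]
width: 0.0729
grip_force: 0.0
```

```bash
python3 - <<'E'
from h import *
s=r.sense(); print(s["grip_force"],s["width"],s["contact_force"]); go([.4734,-.2302,.13],73.3)
E
```

```text
0.0 0.07287428348645476 [ 0.36223433 -0.87802026  0.11844837]
t6.9 from [0.5331 0.1599 0.0232] shift [-0.3445 -0.1924 -0.1069] turn [ 1.000e-03  1.000e-03 -1.761e+00]
```

{"method": "step_arm", "body": {"motion": [[-0.7, [0, 0, -0.04], [0, 0, 0]], [-0.7, [0, 0, -0.08], [0, 0, 0]], [-0.7, [-0.03, -0.015, -0.107], [0, 0, -0.05]], [-0.7, [-0.075, -0.04, -0.107], [0, 0, -0.2]], [-0.7, [-0.12, -0.065, -0.107], [0, 0, -0.35]], [-0.7, [-0.165, -0.09, -0.107], [0, 0, -0.5]], [-0.7, [-0.21, -0.115, -0.107], [0, 0, -0.65]], [-0.7, [-0.255, -0.14, -0.107], [0, 0, -0.8]], [-0.7, [-0.3, -0.165, -0.107], [0, 0, -0.95]], [-0.7, [-0.3445, -0.1925, -0.107], [0, 0, -1]], [-0.7, [-0.3445, -0.1925, -0.107], [0, 0, -1]]]}}

```text
t: 8.25
eef_pos: [0.4724, -0.2329, 0.1298]
tool_rot: [-0.0, 0.34, 0.941, -0.0]
contact_force: [-0.3, 0.0, 1.0]
width: 0.0727
grip_force: 0.0
```

```bash
python3 - <<'E'
from h import *
im,ci=shot("wrist","w4.png")
rect(im,ci,"wrist",(18,15,240),(40,255,255),(150,0,500,330),.018,"case"); print(proj("wrist",[.4734,-.2302,.018],ci))
go([.4734,-.2302,.015],73.3)
E
```

```text
case [294 188  58  36 957] c [ 0.4738 -0.2298] L 0.0413 S 0.035 yaw 73.5
(np.float64(321.63919162836555), np.float64(198.7093841939973))
t8.3 from [ 0.4728 -0.2314  0.1298] shift [0.0003 0.0013 0.1148] turn [ 0.    -0.    -0.766]
```

{"method": "step_arm", "body": {"motion": [[-0.7, [0.0005, 0.0015, 0.04], [0, 0, -0.3]], [-0.7, [0.0005, 0.0015, 0.07], [0, 0, -0.6]], [-0.7, [0.0005, 0.0015, 0.1], [0, 0, -0.766]], [-0.4, [0.0005, 0.0015, 0.11], [0, 0, -0.766]], [-0.2, [0.0005, 0.0015, 0.116], [0, 0, -0.766]], [-0.15, [0.0005, 0.0015, 0.116], [0, 0, -0.766]], [-0.15, [0.0005, 0.0015, 0.116], [0, 0, -0.766]]], "newtons": 30}}

```text
t: 9.18
eef_pos: [0.4742, -0.2289, 0.0148]
tool_rot: [0.001, 0.144, 0.99, -0.0]
contact_force: [0.0, -0.2, 0.2]
width: 0.0491
grip_force: 0.0
```

```bash
python3 - <<'E'
from h import *
im,ci=shot("wrist","w5.png",None,1.25); s=r.sense(); print(s["width"],s["contact_force"]); go([.4734,-.2302,.012],73.3)
E
```

```text
0.04938051270092252 [0.31557878 0.68718357 0.91051269]
t9.2 from [ 0.4742 -0.229   0.0147] shift [ 0.0004 -0.0014  0.0027] turn [-0.001  0.002  0.004]
```

View pics/w5.png

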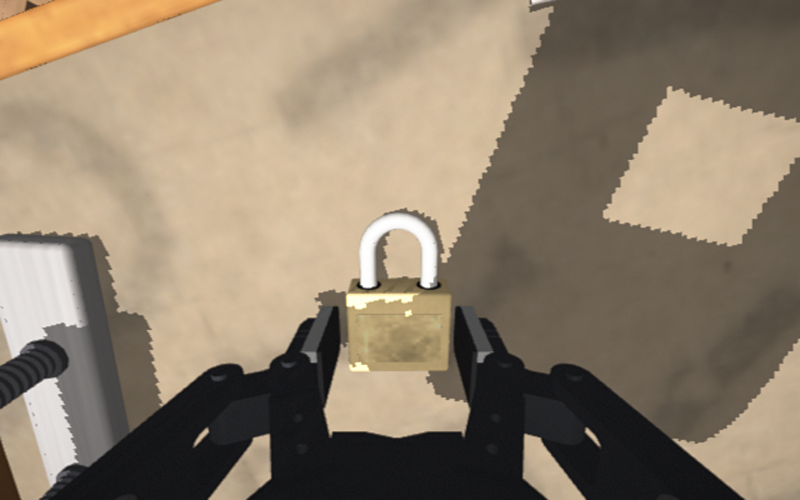

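The padlock case (view 400,330) is centred between the fingers, with the pads well below its top. I'll close.

{"method": "step_arm", "body": {"motion": [[0.3, [0, -0.001, 0.001], [0, 0, 0]], [0.3, [0, -0.001, 0.001], [0, 0, 0]], [0.3, [0, -0.001, 0.001], [0, 0, 0]], [0.3, [0, -0.001, 0.001], [0, 0, 0]], [0.3, [0, -0.001, -0.02], [0, 0, 0]], [0.3, [0, -0.001, -0.06], [0, 0, 0]], [0.3, [0, -0.001, -0.1], [0, 0, 0]], [0.3, [0, -0.001, -0.115], [0, 0, 0]]], "newtons": 35}}

```text
t: 10.22
eef_pos: [0.4741, -0.2302, 0.1312]
tool_rot: [0.002, 0.144, 0.99, -0.001]
contact_force: [1.1, -0.3, -1.0]
width: 0.041
grip_force: 37.4
```

```bash
python3 - <<'E'
from h import *
s=r.sense(); print(s["grip_force"],s["width"],s["contact_force"])
a=np.radians(20.5); X=np.array([np.cos(a),np.sin(a)]); Y=np.array([-X[1],X[0]]); T=np.array([.5518,.1096])
p=T-.049*Y+.015*X; print(p); go([*p,.13],110.5)
im,ci=shot("wrist","w6.png")
rect(im,ci,"wrist",(10,15,60),(40,255,255),(270,220,370,310),.13+.003,"case")
E
```

```text
37.38151967525482 0.04098615594114835 [ 1.13234807 -0.33862774 -1.00009941]
[0.58301024 0.06895617]
t10.2 from [ 0.4741 -0.2302  0.1312] shift [-0.0192  0.3178  0.0011] turn [-0.003  0.005 -1.235]
case [ 270  220  100   90 7556] c [ 0.4745 -0.2308] L 0.0516 S 0.0499 yaw -16.5
```

{"method": "step_arm", "body": {"motion": [[0.3, [0, 0.03, 0], [0, 0, -0.1]], [0.3, [0, 0.075, 0], [0, 0, -0.25]], [0.3, [-0.005, 0.12, 0], [0, 0, -0.4]], [0.3, [-0.01, 0.165, 0], [0, 0, -0.55]], [0.3, [-0.015, 0.21, 0], [0, 0, -0.7]], [0.3, [-0.019, 0.255, 0], [0, 0, -0.85]], [0.3, [-0.019, 0.295, 0], [0, 0, -1]], [0.3, [-0.019, 0.318, 0], [0, 0, -1]], [0.3, [-0.019, 0.318, 0], [0, 0, -1]], [0.3, [-0.019, 0.318, 0], [0, 0, -1]]]}}

```text
t: 11.52
eef_pos: [0.5819, 0.0689, 0.1282]
tool_rot: [-0.0, -0.117, 0.993, -0.0]
contact_force: [0.8, -0.7, -2.0]
width: 0.0405
grip_force: 37.3
```

```bash
python3 - <<'E'
from h import *
s=r.sense(); print(s["grip_force"],s["width"],s["contact_force"])
go([.583,.069,.0365],110.5)
E
```

```text
37.34324276447296 0.04052217744587778 [ 0.81948881 -0.73204925 -2.00880527]
t11.5 from [0.5819 0.0689 0.1282] shift [-0.0012 -0.0002  0.0917] turn [-0.    -0.002 -0.237]
```

{"method": "step_arm", "body": {"motion": [[0.3, [-0.001, 0, 0.02], [0, 0, -0.237]], [0.3, [-0.001, 0, 0.05], [0, 0, -0.237]], [0.3, [-0.001, 0, 0.075], [0, 0, -0.237]], [0.3, [-0.001, 0, 0.086], [0, 0, -0.237]], [0.3, [-0.001, 0, 0.0915], [0, 0, -0.237]], [0.3, [-0.001, 0, 0.0915], [0, 0, -0.237]], [0.3, [-0.001, 0, 0.0915], [0, 0, -0.237]]]}}

```text
t: 12.4
eef_pos: [0.5836, 0.0699, 0.0382]
tool_rot: [0.001, -0.179, 0.984, -0.0]
contact_force: [-0.2, -0.2, -2.4]
width: 0.0406
grip_force: 37.3
```

```bash
python3 - <<'E'
from h import *
s=r.sense(); print(s["grip_force"],s["width"],s["contact_force"])
go([.583,.069,.0365],110.5)
E
```

```text
37.30650007724762 0.04056799801457342 [-0.15477019 -0.19885493 -2.38904012]
t12.4 from [0.5836 0.0699 0.0382] shift [ 0.0009 -0.0006  0.0017] turn [-0.001  0.002  0.002]
```

{"method": "step_arm", "body": {"motion": [[0.3, [0, 0, 0.001], [0, 0, 0]], [0.3, [0, 0, 0.002], [0, 0, 0]], [0.3, [0, 0, 0.002], [0, 0, 0]], [-0.25, [0, 0, 0.002], [0, 0, 0]], [-0.25, [0, 0, 0.002], [0, 0, 0]], [-0.25, [0, 0, 0.001], [0, 0, 0]], [-0.25, [0, 0, -0.03], [0, 0, 0]], [-0.25, [0, 0, -0.07], [0, 0, 0]], [-0.25, [0, 0, -0.12], [0, 0, 0]], [-0.25, [0, 0, -0.12], [0, 0, 0]]]}}

```text
t: 13.65
eef_pos: [0.5847, 0.0701, 0.1618]
tool_rot: [0.003, -0.179, 0.984, -0.0]
contact_force: [0.3, -0.2, 0.5]
width: 0.0535
grip_force: 0.0
```

```bash
python3 - <<'E'
from h import *
s=r.sense(); print(s["grip_force"],s["width"],s["contact_force"])
go([.476,-.388,.14],70)
shot("wrist","w7.png",None,1.25)
E
```

```text
0.0 0.053452454238244296 [ 0.27778554 -0.15136014  0.47568747]
t13.7 from [0.5847 0.0701 0.1618] shift [ 0.2629 -0.3906  0.0209] turn [1.000e-03 1.300e-02 1.352e+00]
```

View pics/w7.png

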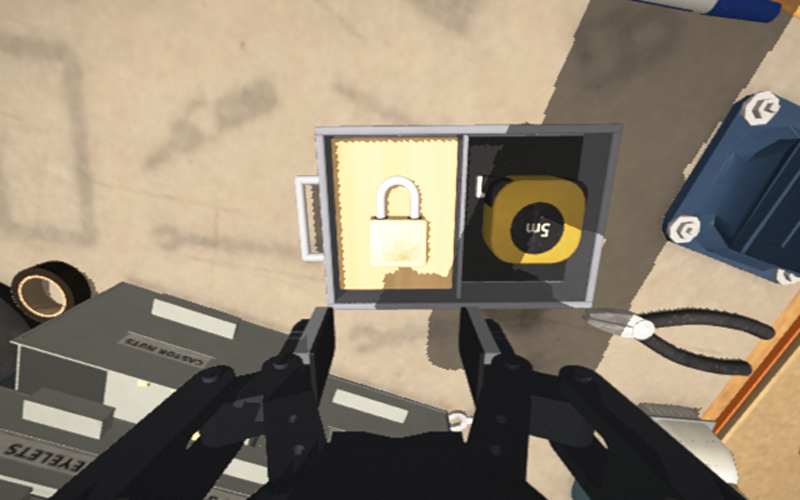

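Padlock (view 398,225) lies flat on the plywood bay and the tape (532,222) lies flat on the mat bay. Both are well clear of the walls. Next is the gauge. I'll also refine the tray frame from the rim corners seen here: (317,127), (621,125), (593,306), (330,306).

```bash
python3 - <<'E'
from h import *
ci=cam("wrist"); q=[ray("wrist",u/1.25,v/1.25,.044,ci)[:2] for u,v in((317,127),(621,125),(593,306),(330,306))]
P=np.array(q); print(P,"c",P.mean(0)); l=[np.linalg.norm(P[i]-P[(i+1)%4]) for i in range(4)]; print(l)
for a,b in((0,1),(3,2)): d=P[b]-P[a]; print(np.degrees(np.arctan2(-d[0],d[1])))
E
```

```text
[[ 0.5242823  -0.00912239]
 [ 0.45389246  0.17482612]
 [ 0.57368173  0.2230849 ]
 [ 0.64355126  0.03710559]] c [0.54885194 0.10647355]
[np.float64(0.19695629214959454), np.float64(0.1291447991424119), np.float64(0.1986707192448247), np.float64(0.1279144690881124)]
20.939875691312103
20.59041614146532
```

{"method": "step_arm", "body": {"motion": [[-0.25, [0.02, -0.03, 0], [0, 0, 0.1]], [-0.25, [0.045, -0.07, 0], [0, 0, 0.2]], [-0.25, [0.07, -0.11, 0], [0, 0, 0.3]], [-0.25, [0.1, -0.15, 0], [0, 0, 0.4]], [-0.25, [0.13, -0.19, 0], [0, 0, 0.5]], [-0.25, [0.155, -0.23, 0], [0, 0, 0.6]], [-0.25, [0.18, -0.27, 0], [0, 0, 0.7]], [-0.25, [0.21, -0.31, 0], [0, 0, 0.8]], [-0.25, [0.24, -0.35, 0], [0, 0, 0.9]], [-0.25, [0.255, -0.38, 0], [0, 0, 1]], [-0.25, [0.263, -0.39, 0], [0, 0, 1]], [-0.25, [0.263, -0.39, 0], [0, 0, 1]]], "newtons": 60}}

```text
t: 15.2
eef_pos: [0.4736, -0.3875, 0.1563]
tool_rot: [-0.001, 0.082, 0.997, 0.001]
contact_force: [0.8, 0.3, 0.1]
width: 0.0535
grip_force: 0.0
```

```bash
python3 - <<'E'
from h import *
im,ci=shot("wrist","w8.png"); print(proj("wrist",[.476,-.388,.07],ci))
rect(im,ci,"wrist",(5,120,80),(25,255,255),(200,60,450,320),.07,"grip")
go([.476,-.388,.047],70)
E
```

```text
(np.float64(318.8089314777865), np.float64(213.02350263741593))
grip [ 295  148   48  118 3076] c [ 0.4739 -0.3888] L 0.0981 S 0.0229 yaw -20.0
t15.2 from [ 0.4739 -0.3869  0.1566] shift [-0.0023 -0.0008  0.1096] turn [ 0.001 -0.002  0.354]
```

{"method": "step_arm", "body": {"motion": [[-0.25, [-0.001, 0.001, 0.01], [0, 0, 0.2]], [-0.25, [-0.001, 0.001, 0.04], [0, 0, 0.354]], [-0.25, [-0.001, 0.001, 0.075], [0, 0, 0.354]], [-0.25, [-0.001, 0.001, 0.098], [0, 0, 0.354]], [-0.25, [-0.001, 0.001, 0.109], [0, 0, 0.354]], [-0.25, [-0.001, 0.001, 0.109], [0, 0, 0.354]], [0.3, [-0.001, 0.001, 0.109], [0, 0, 0.354]], [0.7, [-0.001, 0.001, 0.109], [0, 0, 0.354]], [0.7, [-0.001, 0.001, 0.109], [0, 0, 0.354]], [0.7, [-0.001, 0.001, 0.109], [0, 0, 0.354]], [0.7, [-0.001, 0.001, 0.109], [0, 0, 0.354]], [0.7, [-0.001, 0.001, 0.109], [0, 0, 0.354]]], "newtons": 60}}

```text
t: 16.75
eef_pos: [0.4753, -0.3869, 0.0485]
tool_rot: [0.0, 0.174, 0.985, -0.0]
contact_force: [3.2, -1.9, 3.2]
width: 0.0233
grip_force: 60.3
```

```bash
python3 - <<'E'
from h import *
s=r.sense(); print(s["grip_force"],s["width"],s["contact_force"],yaw(),s["qpos"][5])
a=np.radians(20.6); X=np.array([np.cos(a),np.sin(a)]); Y=np.array([-X[1],X[0]]); T=np.array([.5505,.108])
p=T-.091*Y; print(p,T+.091*Y); go([*p,.14],110.6)
E
```

```text
60.27765333652496 0.023289753141922682 [ 3.22774752 -1.86929623  3.16440917] 69.94588826534805 -1.9457409989919818
[0.58251759 0.02281858] [0.51848241 0.19318142]
t16.8 from [ 0.4753 -0.3869  0.0485] shift [ 0.0397  0.4217 -0.0916] turn [-1.000e-03  1.000e-03 -1.355e+00]
```

{"method": "step_arm", "body": {"motion": [[0.7, [0, 0, -0.02], [0, 0, 0]], [0.7, [0, 0, -0.055], [0, 0, 0]], [0.7, [0, 0.02, -0.09], [0, 0, -0.1]], [0.7, [0.005, 0.06, -0.1], [0, 0, -0.2]], [0.7, [0.01, 0.105, -0.1], [0, 0, -0.3]], [0.7, [0.015, 0.15, -0.1], [0, 0, -0.4]], [0.7, [0.02, 0.195, -0.1], [0, 0, -0.5]], [0.7, [0.025, 0.24, -0.1], [0, 0, -0.6]], [0.7, [0.03, 0.285, -0.1], [0, 0, -0.7]], [0.7, [0.035, 0.33, -0.1], [0, 0, -0.8]], [0.7, [0.04, 0.37, -0.1], [0, 0, -0.9]], [0.7, [0.04, 0.405, -0.1], [0, 0, -1]], [0.7, [0.04, 0.42, -0.1], [0, 0, -1]], [0.7, [0.04, 0.422, -0.1], [0, 0, -1]], [0.7, [0.04, 0.422, -0.1], [0, 0, -1]]]}}

```text
t: 18.62
eef_pos: [0.5819, 0.0226, 0.1484]
tool_rot: [-0.0, -0.086, 0.996, -0.0]
contact_force: [-0.2, -0.5, -3.0]
width: 0.0231
grip_force: 61.3
```

```bash
python3 - <<'E'
from h import *
s=r.sense(); print(s["grip_force"],s["width"],s["contact_force"],s["qpos"]); go([.5825,.0228,.105],110.6)
E
```

```text
61.32890582084656 0.023130588654189644 [-0.18347193 -0.48771126 -3.02174955] [-4.88606914e-03 -4.58074877e-02  1.75588115e+00 -2.89363357e-04
  1.43191912e+00 -1.74834392e+00]
t18.6 from [0.5819 0.0226 0.1484] shift [-0.0006  0.0001  0.0434] turn [-0.    -0.001 -0.357]
```

Turn square at a safe height, then check the alignment with one picture before touching the rim.

{"method": "step_arm", "body": {"motion": [[0.7, [0, 0, 0.01], [0, 0, -0.2]], [0.7, [0, 0, 0.03], [0, 0, -0.357]], [0.7, [0, 0, 0.043], [0, 0, -0.357]], [0.7, [0, 0, 0.043], [0, 0, -0.357]], [0.7, [0, 0, 0.043], [0, 0, -0.357]]]}}

```text
t: 19.25
eef_pos: [0.5825, 0.0231, 0.106]
tool_rot: [0.0, -0.179, 0.984, -0.0]
contact_force: [-0.0, -0.3, -2.7]
width: 0.0234
grip_force: 61.3
```

```bash
python3 - <<'E'
from h import *
s=r.sense(); print(s["eef_pos"],s["width"],s["contact_force"],yaw())
shot("wrist","w9.png",None,1.25); 
a=np.radians(20.6); X=np.array([np.cos(a),np.sin(a)]); Y=np.array([-X[1],X[0]]); T=np.array([.5505,.108])
d=s["eef_pos"][:2]-T; print("tray xy",d@X,d@Y)
R0=tool()[1]; print("sweep dir in tool",R0.inv().apply([*Y,0]))
go([.5825,.0228,.0845],110.6)
E
```

```text
[0.58245254 0.02307969 0.10602613] 0.02338641287435556 [-0.01008955 -0.2883614  -2.69855533] 110.57601255436634
tray xy 3.09743704128701e-05 -0.0907327003330841
sweep dir in tool [ 7.56335010e-05  9.99999932e-01 -3.61288531e-04]
t19.3 from [0.5826 0.0232 0.1062] shift [ 0.0002 -0.0003  0.0217] turn [-0.001  0.002 -0.   ]
```

View pics/w9.png

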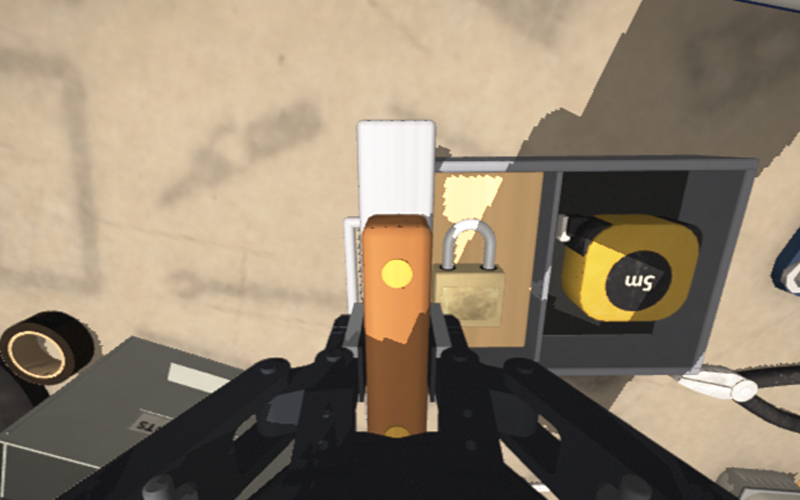

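The gauge hangs squarely across the tray at the pull end, with the shoe (357–436,120) parallel to the divider. The contents sit low. I'll lower to half compression.

{"method": "step_arm", "body": {"motion": [[0.7, [0, 0, 0.006], [0, 0, 0]], [0.7, [0, 0, 0.011], [0, 0, 0]], [0.7, [0, 0, 0.014], [0, 0, 0]], [0.7, [0, 0, 0.017], [0, 0, 0]], [0.7, [0, 0, 0.02], [0, 0, 0]], [0.7, [0, 0, 0.0215], [0, 0, 0]], [0.7, [0, 0, 0.0215], [0, 0, 0]], [0.7, [0, 0, 0.0215], [0, 0, 0]]]}}

```text
t: 20.3
eef_pos: [0.5823, 0.0233, 0.0843]
tool_rot: [0.0, -0.179, 0.984, -0.0]
contact_force: [-5.0, -0.7, 7.3]
width: 0.023
grip_force: 62.7
```

```bash
python3 - <<'E'
from h import *
s=r.sense(); print(s["eef_pos"],s["width"],s["contact_force"],s["ft_torque"],yaw())
E
```

```text
[0.58226318 0.02326694 0.08425815] 0.022974555999617566 [-5.01127875 -0.72359982  7.30594873] [-0.11496005  0.77988212  0.00804886] 110.65736910426874
```

{"method": "step_arm", "body": {"motion": [[0.7, [0, 0.003, 0], [0, 0, 0]], [0.7, [0, 0.007, 0], [0, 0, 0]], [0.7, [0, 0.011, 0], [0, 0, 0]], [0.7, [0, 0.015, 0], [0, 0, 0]], [0.7, [0, 0.019, 0], [0, 0, 0]], [0.7, [0, 0.023, 0], [0, 0, 0]], [0.7, [0, 0.027, 0], [0, 0, 0]], [0.7, [0, 0.031, 0], [0, 0, 0]], [0.7, [0, 0.035, 0], [0, 0, 0]], [0.7, [0, 0.039, 0], [0, 0, 0]]]}}

```text
t: 21.55
eef_pos: [0.5694, 0.0594, 0.0848]
tool_rot: [0.001, -0.179, 0.984, -0.001]
contact_force: [1.4, -6.3, 6.9]
width: 0.0232
grip_force: 62.7
```

```bash
cat > st.py <<'E'
from h import *
s=r.sense(); print(s["t"],s["eef_pos"],s["width"],s["contact_force"],yaw())
a=np.radians(20.6); X=np.array([np.cos(a),np.sin(a)]); Y=np.array([-X[1],X[0]]); T=np.array([.5505,.108])
d=s["eef_pos"][:2]-T; print("tray xy",d@X,d@Y)
E
python3 st.py
```

```text
21.55 [0.5693742  0.05942516 0.08482782] 0.023174937663255298 [ 1.37916481 -6.28706946  6.85658494] 110.65004914945584
tray xy 0.0005767274596229187 -0.05210967163526907
```

{"method": "step_arm", "body": {"motion": [[0.7, [0, 0.004, 0], [0, 0, 0]], [0.7, [0, 0.008, 0], [0, 0, 0]], [0.7, [0, 0.012, 0], [0, 0, 0]], [0.7, [0, 0.016, 0], [0, 0, 0]], [0.7, [0, 0.02, 0], [0, 0, 0]], [0.7, [0, 0.024, 0], [0, 0, 0]], [0.7, [0, 0.028, 0], [0, 0, 0]], [0.7, [0, 0.032, 0], [0, 0, 0]], [0.7, [0, 0.036, 0], [0, 0, 0]], [0.7, [0, 0.04, 0], [0, 0, 0]], [0.7, [0, 0.044, 0], [0, 0, 0]], [0.7, [0, 0.048, 0], [0, 0, 0]], [0.7, [0, 0.052, 0], [0, 0, 0]], [0.7, [0, 0.056, 0], [0, 0, 0]], [0.7, [0, 0.06, 0], [0, 0, 0]], [0.7, [0, 0.064, 0], [0, 0, 0]], [0.7, [0, 0.068, 0], [0, 0, 0]], [0.7, [0, 0.072, 0], [0, 0, 0]]]}}

```text
t: 23.8
eef_pos: [0.544, 0.1269, 0.0848]
tool_rot: [0.001, -0.179, 0.984, -0.001]
contact_force: [2.1, -5.0, 6.7]
width: 0.0236
grip_force: 62.7
```

```bash
python3 st.py
```

```text
23.8 [0.54396357 0.12689343 0.08477658] 0.023601038197484915 [ 2.07176126 -5.02885581  6.70103592] 110.64764268846687
tray xy 0.0005290057886877071 0.01998516417996322
```

{"method": "step_arm", "body": {"motion": [[0.7, [0, 0.004, 0], [0, 0, 0]], [0.7, [0, 0.008, 0], [0, 0, 0]], [0.7, [0, 0.012, 0], [0, 0, 0]], [0.7, [0, 0.016, 0], [0, 0, 0]], [0.7, [0, 0.02, 0], [0, 0, 0]], [0.7, [0, 0.024, 0], [0, 0, 0]], [0.7, [0, 0.028, 0], [0, 0, 0]], [0.7, [0, 0.032, 0], [0, 0, 0]], [0.7, [0, 0.036, 0], [0, 0, 0]], [0.7, [0, 0.04, 0], [0, 0, 0]], [0.7, [0, 0.044, 0], [0, 0, 0]], [0.7, [0, 0.048, 0], [0, 0, 0]], [0.7, [0, 0.052, 0], [0, 0, 0]], [0.7, [0, 0.056, 0], [0, 0, 0]], [0.7, [0, 0.06, 0], [0, 0, 0]], [0.7, [0, 0.064, 0], [0, 0, 0]], [0.7, [0, 0.068, 0], [0, 0, 0]], [0.7, [0, 0.072, 0], [0, 0, 0]], [0.7, [0, 0.072, 0], [0, 0, 0]]]}}

```text
t: 26.18
eef_pos: [0.5184, 0.1946, 0.0847]
tool_rot: [0.001, -0.179, 0.984, -0.0]
contact_force: [1.7, -2.8, 6.6]
width: 0.0229
grip_force: 62.7
```

```bash
python3 st.py; python3 - <<'E'
from h import *
go([.476,-.10,.15],90); go([.475,-.15,.15],70)
E
```

```text
26.175 [0.5183983  0.19458482 0.08469108] 0.022926327116466427 [ 1.74884527 -2.83268069  6.57226998] 110.66316316472654
tray xy 0.00041504180984903993 0.09234326114911678
t26.2 from [0.5184 0.1946 0.0847] shift [ 0.1435 -0.2607 -0.0654] turn [-0.001  0.004  0.689]
t26.2 from [0.5184 0.1946 0.0847] shift [ 0.1621 -0.3072 -0.0654] turn [-0.     0.004  1.355]
```

Full pass done, at 6.6–7.3 N and a steady height. Next I lift and carry the gauge to the free bench where the tape and padlock lay.

```bash
python3 - <<'E'
from h import *
go([.53,-.2,.15],90)
E
```

```text
t26.2 from [0.5184 0.1946 0.0847] shift [ 0.1282 -0.3734 -0.0652] turn [-0.001  0.004  0.689]
```

{"method": "step_arm", "body": {"motion": [[0.7, [0, 0, -0.015], [0, 0, 0]], [0.7, [0, 0, -0.04], [0, 0, 0]], [0.7, [0, 0, -0.065], [0, 0, 0]], [0.7, [0.01, -0.02, -0.07], [0, 0, 0]], [0.7, [0.02, -0.06, -0.07], [0, 0, 0.1]], [0.7, [0.035, -0.1, -0.07], [0, 0, 0.2]], [0.7, [0.05, -0.145, -0.07], [0, 0, 0.3]], [0.7, [0.065, -0.19, -0.07], [0, 0, 0.4]], [0.7, [0.08, -0.235, -0.07], [0, 0, 0.5]], [0.7, [0.095, -0.28, -0.07], [0, 0, 0.6]], [0.7, [0.11, -0.325, -0.07], [0, 0, 0.69]], [0.7, [0.122, -0.355, -0.07], [0, 0, 0.69]], [0.7, [0.128, -0.373, -0.07], [0, 0, 0.69]], [0.7, [0.128, -0.373, -0.07], [0, 0, 0.69]], [0.7, [0.128, -0.373, -0.07], [0, 0, 0.69]]]}}

```text
t: 28.05
eef_pos: [0.5295, -0.1987, 0.1539]
tool_rot: [-0.0, 0.0, 1.0, 0.0]
contact_force: [-0.1, 0.2, -1.8]
width: 0.0229
grip_force: 61.9
```

```bash
python3 st.py; python3 - <<'E'
from h import *
go([.53,-.2,.0485],90)
E
```

```text
28.05 [ 0.52954549 -0.19874386  0.15385608] 0.022899381304555932 [-0.0909295   0.21328524 -1.78877361] 89.99227280436638
tray xy -0.12753993018250978 -0.2797578479019279
t28.1 from [ 0.5295 -0.1987  0.1539] shift [-0.0005 -0.0013  0.1054] turn [ 0.001 -0.    -0.   ]
```

{"method": "step_arm", "body": {"motion": [[0.7, [0, 0, 0.04], [0, 0, 0]], [0.7, [0, 0, 0.075], [0, 0, 0]], [0.7, [0, 0, 0.095], [0, 0, 0]], [0.7, [0, 0, 0.102], [0, 0, 0]], [0.7, [0, 0, 0.1055], [0, 0, 0]], [0.7, [0, 0, 0.1055], [0, 0, 0]], [0.7, [0, 0, 0.1055], [0, 0, 0]]]}}

```text
t: 28.92
eef_pos: [0.53, -0.1997, 0.0495]
tool_rot: [0.001, 0.0, 1.0, -0.0]
contact_force: [-1.1, 2.0, 2.6]
width: 0.0231
grip_force: 62.6
```

```bash
python3 st.py
```

```text
28.925 [ 0.53001929 -0.19965464  0.04945988] 0.023136030844330847 [-1.07678152  2.01632056  2.57183792] 89.96184929755495
tray xy -0.12741688273013002 -0.28077709429886166
```

Contact at 2.6 N, so it stands on the bench. I'll release, rise and check.

{"method": "step_arm", "body": {"motion": [[0.2, [0, 0, 0], [0, 0, 0]], [-0.25, [0, 0, 0], [0, 0, 0]], [-0.25, [0, 0, 0], [0, 0, 0]], [-0.25, [0, 0, 0], [0, 0, 0]], [-0.25, [0, 0, -0.02], [0, 0, 0]], [-0.25, [0, 0, -0.06], [0, 0, 0]], [-0.25, [0, 0, -0.11], [0, 0, 0]], [-0.25, [0, 0, -0.16], [0, 0, 0]], [-0.25, [0, 0, -0.2], [0, 0, 0]], [-0.25, [0, 0, -0.2], [0, 0, 0]], [-0.25, [0, 0, -0.2], [0, 0, 0]]]}}

```text
t: 30.3
eef_pos: [0.5293, -0.1995, 0.2485]
tool_rot: [0.0, 0.0, 1.0, -0.0]
contact_force: [0.7, 0.1, -0.8]
width: 0.0531
grip_force: 0.0
```

```bash
python3 st.py; python3 - <<'E'
from h import *
im,ci=shot("wrist","w10.png"); print(proj("wrist",[.53,-.2,.07],ci))
rect(im,ci,"wrist",(5,120,80),(25,255,255),(200,60,450,300),.07,"grip")
for x in(.53-.068,.53+.068): print(x, im[tuple(np.int32(proj("wrist",[x,-.2,.014],ci))[::-1])])
for p in([.5333,.1592,.037],[.569,.064,.03]): print(proj("wrist",p,ci))
rect(im,ci,"wrist",(18,120,60),(35,255,255),(0,0,640,400),.037,"yellow")
E
```

```text
30.3 [ 0.52927364 -0.1995173   0.24846723] 0.053093591500424704 [ 0.66779729  0.09335198 -0.82633382] 89.96081759428661
tray xy -0.12806653056594955 -0.2803861787470227
(np.float64(318.0917673746369), np.float64(183.5435844747587))
grip [ 307  138   21   86 1617] c [ 0.5287 -0.2013] L 0.0965 S 0.022 yaw -0.6
0.462 [243 240 238]
0.5980000000000001 [227 149  85]
(np.float64(612.7340677178674), np.float64(179.48807752063433))
(np.float64(524.4563367818444), np.float64(205.55796997343546))
yellow [ 566  147   74   60 2511] c [0.5304 0.1457] L 0.0848 S 0.075 yaw -70.8
```

```bash
python3 -c "from rig import r; print(r.job_done())"
```

```text
the job is handed in; nothing more can be done
None
```

The job is handed in at about 30 s: the tape measure lies flat in the mat bay and the padlock flat in the board bay. The large gauge was drawn from the pull end to the plain end in one pass at about half compression, and now stands upright on the bench clear of the tray.

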